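# Clamp a steel fitting in the bench jig with the torque-limiting knob

### The arm

A 6-joint arm with a two-finger parallel gripper is mounted at the origin on the work surface. World frame = base frame: x ahead of the robot, y to its left, z up, the work surface at z = 0. Lengths are in m, angles in rad, forces in N, time in s.
With the tool pointing down it reaches from about 0.25 to 0.775 m from the base axis. Payload 4 kg.
Tool frame: the origin (TCP) lies between the finger pads; the fingertips stand 8 mm ahead of it and the grasp point (between the pads) lies 11 mm behind it (bot.finger_overhang is the distance from the TCP to the fingertips, in m); z points along the fingers, y is the direction in which the jaws open and shut (so a half turn about z gives the same grasp; the last joint's range is limited). The gripper opens to 85 mm and grips with 20 to 120 N. Pads are 22 mm wide; open, the fingers measure 114 mm over their backs; the gripper's body (76 mm by 85 mm) begins 54 mm behind the grasp point. The pads swing forward as they close: fully open they stand 13 mm farther back than shut.
Start: joints at [-1.329, 0.087, 1.371, -0, 1.684, -0.103], TCP at [0.186, -0.518, 0.239] pointing down, gripper open.
Joint ranges: [-3.1, 3.1], [-0.76, 2.03], [0.27, 2.55], [-1.08, 4.22], [0.17, 2.65], [-2.57, 2.57]. Speed limits (rad/s): [2.79, 2.79, 3.14, 3.14, 3.14, 3.14].

### API

Orientations are given as a rotation vector (axis times angle).
In Python, from workcell import bot gives the robot as it stands. The module is installed in compiled form; this text tells all that it offers.
- The arm moves only by the shell command python3 -m crank 'ROWS' [OPENING]. ROWS is JSON, a list of rows, each a list of 2 entries, a list of its own where there are three numbers: the shift along the tool's x, y, z in mm, then the turn about the tool's z in rad. In form: [[[x, y, z], roll], ...]. A call has 1 to 8 rows; each row is the pose to reach, as a shift and turn from the pose measured when the call began, along the tool's axes at that moment; what a row does not reach only later rows make up. A row lasts 1/12 s, in which the tool goes at most 41.7 mm and 7.16 degrees, less where a joint would pass 70% of its speed; a pose out of reach is approached as far as the arm can. A call with a gripper value outside its range is refused whole. OPENING is the gripper command: -1 is shut, 1 is fully open, values between are in proportion, set as the call begins (- or left out, the last holds). The fingers move at their own pace and stop on an object; the grip force is fixed at half the most. Time passes only in rows, so rows that repeat a pose let the fingers close. It gives the time, the measured TCP pose, the force and the opening at its end, in the units of the state.
- bot.read_state(): the state, without advancing time (a new reading comes with each control period).
- bot.camera(name): name is "scene" or "top" or "wrist"; returns the picture (400x640x3 uint8, blue, green, red); there is no depth.
- bot.camera_model(name): a dict with "fx", "fy", "cx", "cy" (pixels), "R" (3x3) and "t" (3): a world point X has camera coordinates R X + t; the wrist camera has in their place "hand_eye" (4x4, takes a point from camera to tool coordinates, whose origin is the TCP and whose axes are the flange's). Camera axes: x right, y down, z forward; pixel columns grow to the right and rows downward; lengths in m; the calibration is good to about 2 mm. A picture is of the moment at which its call begins: read the wrist's pose just before it. camera_model takes no time and is no camera call.
- bot.sign_off(): hands the job in, once; it reports no verdict.
Trained networks look in the newest picture that a camera, given by its name, has taken for a name from the list of things; names that differ only in an ending like _2 or _b are one class to them, and where a whole thing is asked for, a point or a joint stands for the part that bears it (a point fixed in the world has none). Each returns a list of dicts, best first, with "confidence" (0 to 1); they miss things now and then, are a little off and sometimes report something else, mostly with a low value. They report only what shows in the picture. A call takes as long as a camera call. They do not tell look-alikes from the thing itself.
- bot.boxes_of(target, camera): "extent" ([left, top, right, bottom] in pixels, round what is visible of it).
- bot.regions_of(target, camera): "region" (400x640 bool, what is visible of it) and "extent" ([left, top, right, bottom] in pixels, round what is visible of it).
The state is a dict: "time_s": time; "joint_pos": joint angles; "joint_velocities": joint speeds; "effort": joint torques, N m; "tcp_pos": TCP position; "orientation": TCP orientation; "contact_force": force on the tool from outside, world axes, zero at the start; "torque": the same for the moment, N m; "grip_width": finger opening in m.
Only numpy, scipy, OpenCV 4.12 (cv2) and the standard library are available. Lean on these libraries where they do the work, as an engineer would, in place of code of your own. Each camera call takes 0.05 s, during which the arm holds its last target. There are 200 camera calls.

### The job

Gently stand the tall steel fitting on its square foot in the bench jig, between the two jaws and the low side cheeks, with the foot square to the jaws. Then turn the jig's black knob clockwise until the moving jaw has pushed the fitting flat against the fixed jaw and the knob slips and clicks, and stop there: one click is enough, and more than three would spoil the setting. Let go of the knob and leave the other things on the bench where they are.

Things in the scene. Friction and masses are not known exactly. Their poses are not given: they have to be found in the camera images.
- fitting: The fitting to clamp: steel, 74 mm tall, about 0.26 kg. Square foot 36 x 36 x 22 mm, round waist 28 mm in diameter up to 46 mm, square head 20 x 20 mm from 46 to 74 mm, parallel to the foot (grip it there). Origin: centre of the foot's underside; z up, x and y square to the foot's sides. The other two steel pieces are lower, round, without square head.
- jig: Bench jig, fixed. Base plate 210 x 100 mm, 16 mm thick, x = -45 to +165 mm; the fitting stands on it. Origin: on the bench top, right under where the foot's centre ends when clamped. x: clamping axis, from fixed jaw to knob. Two low side cheeks (y = +-23 to +-29 mm, x = -15 to +15 mm, tops 28 mm above the bench) leave the foot 5 mm play each side.
- fixed_face (a point): Middle of the fixed jaw's face, 35 mm above the bench, at x = -18 mm, y = 0 of the jig and with its axes. The fixed jaw is a dark steel block 70 mm wide, 22 mm thick, its top 50 mm above the bench. The fitting may be set down up to 6 mm away from this face: turning the knob makes the moving jaw push it home.
- gearbox_top (a point): Middle of the grey gearbox's top, 56 mm above the bench, at x = +120 mm of the jig, under the knob; 70 x 70 mm. From it two bars carry the moving jaw, a dark plate 60 mm wide, top 49 mm above the bench. The jaw starts 16 to 36 mm farther open than the clamped fitting needs; it differs each time and is not reported.
- collar: Steel collar 48 mm in diameter, 10 mm high, on the gearbox under the knob: it drives the moving jaw, 14 mm per rad, about 0.15 N m to turn; clockwise from above closes, and the jaw stays where it is left. It stands still once the jaw is tight. Origin: on the axis at its underside; z up. Its x axis (small dark groove in its top) starts right under the knob's dot.
- knob_grip (a point): On the black knob's axis at the height to grip, 100 mm above the bench; x along the knob's bar, z up. Bar 44 mm long, 14 mm wide (grip across this), 76 to 108 mm above the bench, on a disc 32 mm across (68 to 78 mm). The bar starts at varying angles. The knob drives the collar and slips over it, clicking, when the jaw is tight.
- knob_dot (a point): White dot on top of the bar, 18 mm from the axis at its x end. Starts above the collar's groove; how far it is ahead of it, clockwise from above, is the slip: 0.314 rad (18 degrees) a click, 20 clicks a turn. The knob's torque, 0.15 N m while the jaw runs free, climbs to 0.45 before a click, then drops; read at a standstill, both come out about 0.3 N m lower.
- stub1: Bystander: low round steel stub, foot 38 mm in diameter, 36 mm tall; origin under its centre.
- stub2: Bystander: a second stub like the first.
- tape: Bystander: cardboard tape core standing on its end, 90 mm in diameter, 36 mm tall; origin under its centre.
- driver: Bystander: screwdriver with black handle, lying along its x axis; origin under its middle.
- carton: Bystander: small cardboard carton 100 x 75 x 60 mm; origin under its centre.
- canister: Bystander: white plastic bottle, 52 mm in diameter, 120 mm tall; origin under its centre.
- tray: Bystander: empty blue plastic tray 170 x 110 x 35 mm; origin under its centre.
There are look-alikes about, which are no part of the job. What is shaped like the fitting but green, orange or turquoise is not meant.

How it is judged:
On the way, in this order (a step that is already met when the one before it is completed fails the run):
1. The fitting stands on its foot in the jig, between the jaws and the side cheeks, let go (x of fitting in the frame of jig between -0.0025 and 0.012 m and y of fitting in the frame of jig between -0.0075 and 0.0075 m and angle between fitting's own z axis and vertical below 0.05 rad and height (world z) of fitting between 0.013 and 0.0185 m and contact force between fitting and the fingers below 0.2 N), for 0.2 s.
2. The knob has slipped at least one click with the fitting flat against the fixed jaw (y of knob_dot in the frame of collar below -0.0036 m and x of knob_dot in the frame of collar above 0.0082 m and x of fitting in the frame of jig between -0.0025 and 0.002 m), for 0.2 s.
At the end, for the whole second after the job is handed in: Fitting upright (3 deg) on the jig plate, flat against the fixed jaw (within 2 mm along the clamping axis, square within 3 deg), within 7.5 mm of the middle, at rest; the knob has slipped at least one click (over 0.2 rad) and at most three (under 1.1 rad) over the collar (all of step 2 and (angle between the x axis of fitting and the x axis of jig, either way round below 0.055 rad or angle between the y axis of fitting and the x axis of jig, either way round below 0.055 rad) and linear speed of fitting below 0.01 m/s and y of fitting in the frame of jig between -0.0075 and 0.0075 m and angle between fitting's own z axis and vertical below 0.05 rad and height (world z) of fitting between 0.013 and 0.0185 m); the robot touches nothing.
It fails at once if The knob is wound on past three clicks (x of knob_dot in the frame of collar below 0.0082 m).
It fails at once if The fitting is rammed into the jig (more than 100 N) (contact force between fitting and jig above 100 N).
It fails at once if A bystander is moved more than 15 mm (distance of any of stub1, stub2, tape, driver, carton, canister, tray from where it was at the start of the episode above 0.015 m).
It also fails if it takes over 72 s, if anything falls off the work surface, if the arm or the gripper's body presses on something with over 40 N, if the wrist force passes 120 N, or if a joint passes its speed limit or range.

## Working session

There is one attempt and no reset: what is moved stays moved. The work goes in short steps, Python scripts to look and compute and a shell command to move; the robot and the scene stay as the last step left them, time stands still between calls to the robot, and variables do not carry over. Pictures are saved under pics/ and viewed, about 8 in all and at most 12, crops included, and the job is handed in when it is done.

```bash
mkdir -p pics
python3 - <<'E'
from workcell import bot
import cv2,numpy as np
a=bot.camera("scene");b=bot.camera("top")
cv2.imwrite("pics/s0.png",a);cv2.imwrite("pics/t0.png",b)
for c in("scene","top"):
    m=bot.camera_model(c);print(c,{k:np.round(v,4).tolist() for k,v in m.items()})
    for n in("fitting","jig","collar","knob_grip","gearbox_top"):
        print(n,[(round(d["confidence"],2),np.round(d["extent"]).tolist()) for d in bot.boxes_of(n,c)[:5]])
print(bot.read_state())
E
```

```text
scene {'fx': 375.6611, 'fy': 375.6611, 'cx': 318.8021, 'cy': 198.3745, 'R': [[-0.8127, 0.5827, -0.0071], [0.3674, 0.5029, -0.7823], [-0.4523, -0.6384, -0.6228]], 't': [0.3961, -0.1174, 1.2698]}
fitting [(0.92, [343.0, 274.0, 360.0, 306.0]), (0.88, [328.0, 306.0, 352.0, 343.0]), (0.65, [306.0, 284.0, 324.0, 316.0])]
jig [(0.84, [243.0, 172.0, 310.0, 225.0]), (0.54, [246.0, 242.0, 266.0, 306.0])]
collar [(0.52, [279.0, 178.0, 298.0, 196.0])]
knob_grip [(0.55, [279.0, 177.0, 293.0, 196.0])]
gearbox_top [(0.68, [318.0, 258.0, 332.0, 277.0]), (0.58, [244.0, 168.0, 311.0, 222.0])]
top {'fx': 425.5745, 'fy': 425.5745, 'cx': 318.6646, 'cy': 203.0755, 'R': [[0.0101, -0.9995, 0.0285], [-0.9871, -0.0145, -0.1595], [0.1598, -0.0265, -0.9868]], 't': [0.0179, 0.5368, 1.2308]}
fitting [(0.47, [236.0, 186.0, 250.0, 199.0]), (0.44, [219.0, 156.0, 235.0, 173.0]), (0.43, [246.0, 158.0, 263.0, 173.0]), (0.17, [341.0, 188.0, 414.0, 227.0])]
jig [(0.95, [340.0, 189.0, 411.0, 227.0])]
collar [(0.53, [354.0, 198.0, 366.0, 212.0]), (0.52, [279.0, 136.0, 337.0, 158.0])]
knob_grip [(0.72, [340.0, 187.0, 411.0, 226.0]), (0.42, [356.0, 199.0, 368.0, 211.0])]
gearbox_top []
{'time_s': 0.6, 'joint_pos': array([-1.32910467e+00,  8.71595024e-02,  1.37070163e+00,  5.78143554e-06,
        1.68362260e+00, -1.03101566e-01]), 'joint_velocities': array([-1.35317038e-03,  6.90512018e-04, -8.57865276e-05,  7.06315050e-04,
       -6.13472239e-04,  8.29138602e-04]), 'effort': array([-9.46703658e-04, -3.51449704e+01, -3.13269031e+01, -2.28737049e-04,
        3.00380834e-04, -6.21490145e-06]), 'tcp_pos': array([ 0.18589875, -0.5176354 ,  0.23936221]), 'orientation': array([3.09491633e+00, 5.38903570e-01, 2.08478907e-05]), 'contact_force': array([ 0.28324299, -0.12645255, -0.65552123]), 'torque': array([ 0.03499022, -0.00601833, -0.01401119]), 'grip_width': 0.08553220491244377}
```

View pics/t0.png

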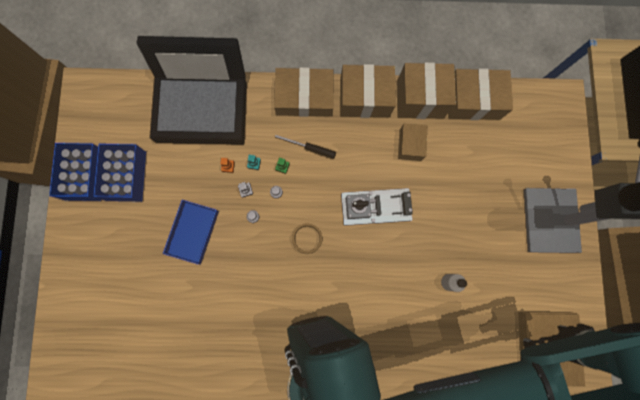

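View pics/s0.png

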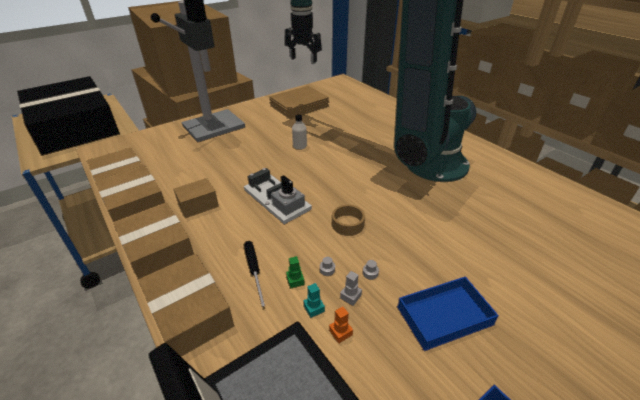

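The pictures show four pieces of the fitting's shape: orange (227,165), turquoise (254,161), green (282,165) and bare steel (245,188) in top. The lower round grey stubs are at (276,192) and (252,216). The steel piece with the square head at (245,188) top, (351,287) scene, fits the description. I'll get the positions and go there for a closer look and a crop.

```bash
cat > h.py <<'E'
from workcell import bot
import cv2,numpy as np
from scipy.spatial.transform import Rotation as Ro
def pose():
    s=bot.read_state(); T=np.eye(4); T[:3,:3]=Ro.from_rotvec(s["orientation"]).as_matrix(); T[:3,3]=s["tcp_pos"]; return T
def cam(c,T=None):  # camera->world 4x4, model
    m=bot.camera_model(c)
    if c=="wrist": return (pose() if T is None else T)@np.array(m["hand_eye"]),m
    W=np.eye(4);W[:3,:3]=np.array(m["R"]).T;W[:3,3]=-W[:3,:3]@np.array(m["t"]);return W,m
def p2w(c,uv,z,T=None):
    W,m=cam(c,T); uv=np.atleast_2d(uv).astype(float)
    d=np.c_[(uv[:,0]-m["cx"])/m["fx"],(uv[:,1]-m["cy"])/m["fy"],np.ones(len(uv))]@W[:3,:3].T
    o=W[:3,3]; return (o+d*((z-o[2])/d[:,2])[:,None])
def w2p(c,X,T=None):
    W,m=cam(c,T); Xc=(np.atleast_2d(X)-W[:3,3])@W[:3,:3]
    return np.c_[m["fx"]*Xc[:,0]/Xc[:,2]+m["cx"],m["fy"]*Xc[:,1]/Xc[:,2]+m["cy"]]
def go(X,yaw=None):  # shift in tool mm; yaw = world dir of tool x (mod pi if y-jaw symmetric)
    T=pose(); sh=T[:3,:3].T@(np.array(X)-T[:3,3])*1000
    y0=np.arctan2(T[1,0],T[0,0]); r=0
    if yaw is not None: r=-((yaw-y0+np.pi/2)%np.pi-np.pi/2)
    print("shift",np.round(sh,1),"roll",round(r,3),"tcp",np.round(T[:3,3],4),"yaw",round(y0,3),"tiltz",np.round(T[:3,2],3),"j6",round(bot.read_state()["joint_pos"][5],2))
E
python3 - <<'E'
from h import *
print(p2w("top",[[245,190]],.04),p2w("scene",[[351,291]],.035))
print(p2w("top",[[360,205]],.1), p2w("top",[[405,203]],.05),p2w("scene",[[287,185]],.09))
go([.5,.17,.25])
print(bot.camera_model("wrist"))
im=cv2.imread("pics/s0.png")[240:350,280:400];cv2.imwrite("pics/c0.png",cv2.resize(im,None,fx=5,fy=5,interpolation=cv2.INTER_CUBIC))
E
```

```text
[[0.57350675 0.24585062 0.04      ]] [[0.58706958 0.25954165 0.035     ]]
[[ 0.52346391 -0.09237841  0.1       ]] [[ 0.53942636 -0.23381299  0.05      ]] [[ 0.53121707 -0.08738421  0.09      ]]
shift [ 528.  -541.   -10.7] roll 0 tcp [ 0.1859 -0.5176  0.2394] yaw 0.345 tiltz [ 0. -0. -1.] j6 -0.1
{'fx': 307.9247206983084, 'fy': 307.9247206983084, 'cx': 315.7679713944186, 'cy': 201.58831532497817, 'hand_eye': array([[ 9.23945182e-04, -9.47589696e-01, -3.19488519e-01,
         8.26616235e-02],
       [ 9.99999430e-01,  7.04762131e-04,  8.01654227e-04,
         4.52314602e-04],
       [-5.34475875e-04, -3.19489078e-01,  9.47589807e-01,
        -1.34950991e-01],
       [ 0.00000000e+00,  0.00000000e+00,  0.00000000e+00,
         1.00000000e+00]])}
```

View pics/c0.png

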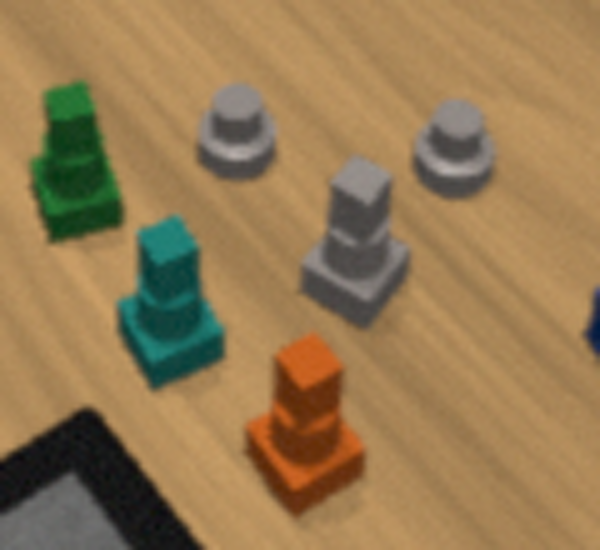

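The crop confirms it: the steel piece with the square head (crop 355,240) is the fitting, and the round pieces are stubs. I'll stop over the jig on the way for a wrist view.

Run:
```python
from h import *
go([.50,-.15,.25],0); go([.565,.25,.22],0)
```

```text
shift [ 419.9 -239.8  -10.7] roll 0.345 tcp [ 0.1859 -0.5176  0.2394] yaw 0.345 tiltz [ 0. -0. -1.] j6 -0.1
shift [ 616.3 -594.3   19.3] roll 0.345 tcp [ 0.1859 -0.5176  0.2394] yaw 0.345 tiltz [ 0. -0. -1.] j6 -0.1
```

```bash
python3 -m crank '[[[35,-20,-1],0.04],[[70,-40,-2],0.08],[[105,-60,-3],0.12],[[140,-80,-4],0.16],[[175,-100,-5],0.2],[[210,-120,-6],0.24],[[245,-140,-6],0.28],[[280,-160,-7],0.345]]' 1; python3 -c "
from h import *
go([.50,-.15,.25],0)"
```

```text
time_s: 1.27
tcp_pos: [0.3962, -0.2707, 0.2466]
orientation: [3.141, -0.004, 0.001]
contact_force: [1.6, -0.4, -1.0]
grip_width: 0.0855
shift [ 103.4 -121.    -3.4] roll -0.003 tcp [ 0.3962 -0.2707  0.2466] yaw -0.003 tiltz [ 0.001 -0.001 -1.   ] j6 0.86
```

```bash
python3 -m crank '[[[26,-30,-1],0],[[52,-60,-2],0],[[78,-91,-3],0],[[103,-121,-3],0],[[103,-121,-3],0],[[103,-121,-3],0]]'
python3 - <<'E'
from h import *
T=pose();np.save("Tjig.npy",T);im=bot.camera("wrist");cv2.imwrite("pics/w1.png",im)
for n in("jig","collar","knob_grip","knob_dot"):
    print(n,[(round(d["confidence"],2),np.round(d["extent"]).tolist()) for d in bot.boxes_of(n,"wrist")[:3]])
go([.565,.25,.22],0)
E
```

```text
time_s: 1.77
tcp_pos: [0.5004, -0.1483, 0.2493]
orientation: [3.141, 0.002, -0.0]
contact_force: [-0.9, -0.8, -0.9]
grip_width: 0.0852
jig [(0.59, [227.0, 90.0, 414.0, 188.0])]
collar [(0.87, [231.0, 132.0, 288.0, 174.0])]
knob_grip [(0.62, [231.0, 139.0, 286.0, 170.0])]
knob_dot [(0.77, [232.0, 138.0, 284.0, 168.0]), (0.27, [225.0, 89.0, 414.0, 188.0])]
shift [  64.  -401.6   29.3] roll -0.005 tcp [ 0.4989 -0.1512  0.2497] yaw -0.005 tiltz [ 0.001 -0.001 -1.   ] j6 1.17
```

View pics/w1.png

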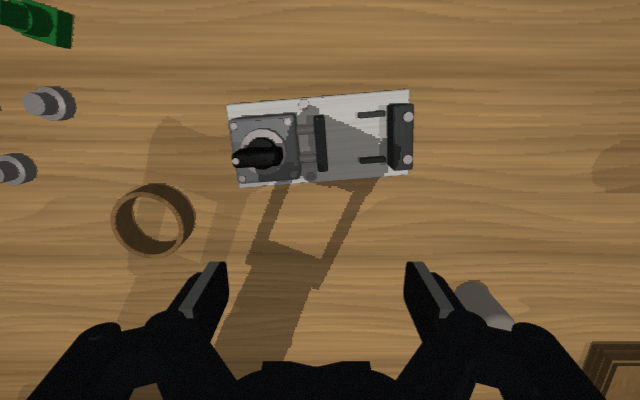

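The jig is seen whole: plate corners near (227,105), (409,90), (409,174), (240,187). The fixed jaw is on the right (388–413) and the knob at (260,155) has its bar pointing left with the dot at (236,160). I'll enlarge it to read corners exactly, and move on to the fitting meanwhile.

```bash
python3 -m crank '[[[8,-41,3],0],[[14,-81,6],0],[[20,-121,9],0],[[26,-161,12],0],[[32,-201,15],0],[[38,-241,18],0],[[44,-281,21],0],[[50,-321,24],0]]' >/dev/null
python3 - <<'E'
from h import *
im=cv2.imread("pics/w1.png")[84:194,220:420];cv2.imwrite("pics/c1.png",cv2.resize(im,None,fx=4,fy=4,interpolation=cv2.INTER_CUBIC))
go([.565,.25,.22],0)
E
```

```text
shift [ 13.7 -80.2   5.6] roll -0.008 tcp [0.5507 0.1699 0.2257] yaw -0.008 tiltz [ 0.001 -0.001 -1.   ] j6 1.78
```

View pics/c1.png

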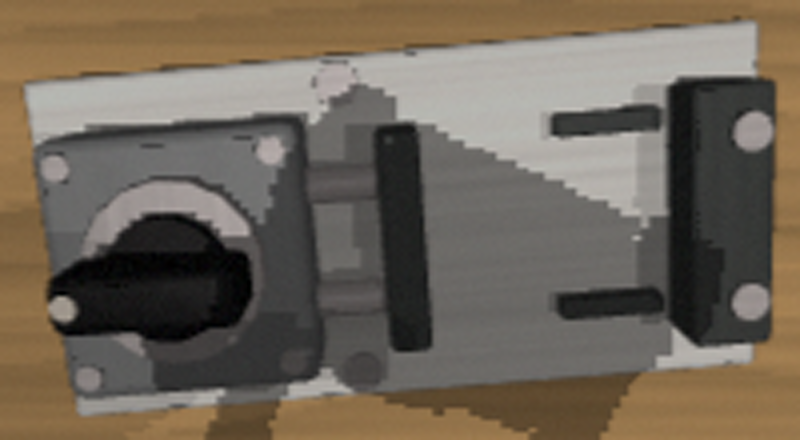

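```bash
python3 -m crank '[[[4,-27,2],0],[[8,-54,4],0],[[14,-80,6],0],[[14,-80,6],0],[[14,-80,6],0],[[14,-80,6],0]]'
cat > jig.py <<'E'
from h import *
from scipy.optimize import least_squares
T=np.load("Tjig.npy")
uv=np.array([[24,84],[757,20],[750,362],[80,413],[693,82],[775,80],[772,342],[693,343]],float)
uv=(uv+.5)/4-.5+[220,84]
J=np.array([[165,-50,16],[-45,-50,16],[-45,50,16],[165,50,16],[-18,-35,50],[-40,-35,50],[-40,35,50],[-18,35,50]])/1000
def j2w(p,X):
    X=np.atleast_2d(X);c,s=np.cos(p[2]),np.sin(p[2]);return np.c_[p[0]+c*X[:,0]-s*X[:,1],p[1]+s*X[:,0]+c*X[:,1],X[:,2]]
P=least_squares(lambda p:(w2p("wrist",j2w(p,J),T)-uv).ravel(),[.53,-.2,1.6]).x
if __name__=="__main__":
    print("jig",P,np.round(w2p("wrist",j2w(P,J),T)-uv,1).tolist())
    def pj(u,z):
        X=p2w("wrist",[(np.array(u)+.5)/4-.5+[220,84]],z,T)[0]-[P[0],P[1],0];c,s=np.cos(P[2]),np.sin(P[2])
        return [round(1e3*v,1) for v in (c*X[0]+s*X[1],-s*X[0]+c*X[1])]
    print("mjaw top right edge",pj((415,125),.049),pj((430,348),.049),"left",pj((378,128),.049),pj((392,350),.049))
    print("knob dot",pj((61,308),.108),"bar right end",pj((250,285),.108),"cheeks",pj((658,110),.028),pj((660,295),.028))
    k=j2w(P,[.120,0,.1])[0];print("knob world",k)
    d=p2w("wrist",[(np.array([61,308])+.5)/4-.5+[220,84]],.108,T)[0]-k;print("dot offset",d,"bar yaw",np.arctan2(d[1],d[0]))
E
python3 jig.py
python3 - <<'E'
from h import *
T=pose();np.save("Tfit.npy",T);im=bot.camera("wrist");cv2.imwrite("pics/w2.png",im)
r=bot.regions_of("fitting","wrist")
print([(round(d["confidence"],2),np.round(d["extent"]).tolist()) for d in r[:5]])
print("expected px",w2p("wrist",[.578,.25,.04],T)); go([.565,.25,.22],0)
u,v=w2p("wrist",[.578,.25,.04],T)[0].astype(int);print(u,v)
c=im[max(v-60,0):v+60,max(u-80,0):u+80];cv2.imwrite("pics/c2.png",cv2.resize(c,None,fx=5,fy=5,interpolation=cv2.INTER_CUBIC))
E
```

```text
time_s: 3.18
tcp_pos: [0.5656, 0.2483, 0.2196]
orientation: [3.14, -0.015, 0.002]
contact_force: [-0.0, -0.6, 0.2]
grip_width: 0.0854
jig [ 0.54035885 -0.21333195  1.65451226] [[-1.1, -0.8], [0.7, -0.7], [1.1, 0.4], [-1.0, 1.1], [-0.2, 0.4], [0.6, -0.9], [0.1, -0.1], [-0.1, 1.2]]
mjaw top right edge [np.float64(54.2), np.float64(-30.5)] [np.float64(54.5), np.float64(29.4)] left [np.float64(64.0), np.float64(-30.6)] [np.float64(65.0), np.float64(29.1)]
knob dot [np.float64(138.3), np.float64(-0.3)] bar right end [np.float64(95.0), np.float64(-2.0)] cheeks [np.float64(-13.8), np.float64(-27.9)] [np.float64(-13.8), np.float64(24.0)]
knob world [ 0.53032467 -0.0937522   0.1       ]
dot offset [-0.0012464   0.01825929  0.008     ] bar yaw 1.6389518829458993
[(0.96, [315.0, 57.0, 354.0, 98.0]), (0.86, [392.0, 62.0, 456.0, 110.0]), (0.75, [291.0, 141.0, 334.0, 188.0]), (0.65, [232.0, 73.0, 280.0, 112.0])]
expected px [[313.17071087 169.3656075 ]]
shift [-0.6 -2.   0. ] roll -0.01 tcp [0.5656 0.248  0.22  ] yaw -0.01 tiltz [ 0.002 -0.001 -1.   ] j6 1.9
313 169
```

View pics/c2.png

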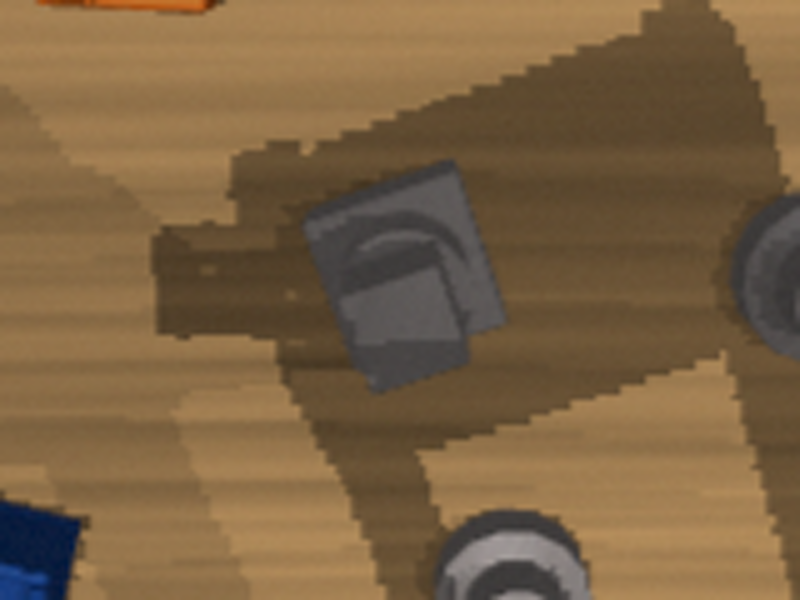

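The steel fitting: head-top corners in the crop are about (342,297), (436,264), (468,362), (376,393), and foot corners are (304,215), (452,162) on the bench and (505,322) on the foot's top. It is turned by about 20°.

```bash
cat > fit.py <<'E'
from h import *
from jig import j2w
from scipy.optimize import least_squares
T=np.load("Tfit.npy")
uv=np.array([[342,297],[436,264],[468,362],[376,393],[304,215],[452,162],[505,322]],float)
uv=(uv+.5)/5-.5+[233,109]
J=np.array([[10,10,74],[10,-10,74],[-10,-10,74],[-10,10,74],[18,18,0],[18,-18,0],[-18,-18,22]])/1000
F=least_squares(lambda p:(w2p("wrist",j2w(p,J),T)-uv).ravel(),[.57,.25,.3]).x
if __name__=="__main__":
    print(F,np.round(w2p("wrist",j2w(F,J),T)-uv,1).tolist())
    X=[F[0],F[1],.061+.011-.011-.011]  # grasp z ~.061 -> TCP .050
    for k in (0,np.pi/2): go([F[0],F[1],.11],F[2]+k)
E
python3 fit.py
```

```text
[0.58029416 0.24955599 0.33715121] [[-1.4, 0.6], [0.1, -0.0], [0.8, 0.2], [-0.7, 0.9], [0.3, -1.0], [0.2, -1.2], [0.9, 0.4]]
shift [ 14.4  -1.8 110. ] roll -0.347 tcp [0.5656 0.248  0.22  ] yaw -0.01 tiltz [ 0.002 -0.001 -1.   ] j6 1.9
shift [ 14.4  -1.8 110. ] roll 1.224 tcp [0.5656 0.248  0.22  ] yaw -0.01 tiltz [ 0.002 -0.001 -1.   ] j6 1.9
```

```bash
python3 -m crank '[[[14,-2,0],-0.12],[[14,-2,0],-0.24],[[14,-2,30],-0.347],[[14,-2,60],-0.347],[[14,-2,90],-0.347],[[14,-2,105],-0.347],[[14,-2,105],-0.347],[[14,-2,105],-0.347]]' 0.2
python3 - <<'E'
from h import *
import fit
F=fit.F;T=pose();im=bot.camera("wrist");np.save("Tf2.npy",T);cv2.imwrite("pics/w3.png",im[80:400,120:520])
go([F[0],F[1],.05],F[2]);print(w2p("wrist",fit.j2w(F,fit.J),T).round(),bot.read_state()["grip_width"])
E
```

```text
time_s: 3.95
tcp_pos: [0.5795, 0.2484, 0.1145]
orientation: [3.095, 0.524, -0.0]
contact_force: [0.3, 0.8, 1.3]
grip_width: 0.0513
shift [-0.5 -0.7 66.5] roll -0.001 tcp [0.5806 0.249  0.1165] yaw 0.336 tiltz [ 0.004 -0.001 -1.   ] j6 1.55
[[297. 221.]
 [330. 221.]
 [329. 250.]
 [298. 250.]
 [292. 178.]
 [335. 178.]
 [336. 229.]] 0.05083122013053392
```

View pics/w3.png

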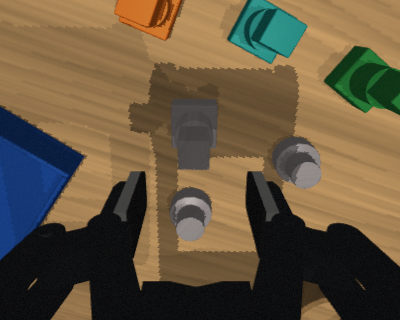

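Crop: fitting head sits at (180–209,141–170), squared with the fingers and matching the prediction to ~2 px. A stub stands at (190,213), lower than the fingertips will go. Descend and grip.

```bash
python3 -m crank '[[[0,0,33],0],[[0,-1,55],0],[[0,-1,66],0],[[0,-1,66],0],[[0,-1,66],0]]'; python3 -m crank '[[[0,0,0],0],[[0,0,0],0],[[0,0,0],0],[[0,0,0],0],[[0,0,0],0],[[0,0,0],0],[[0,0,0],0]]' -1;  python3 -m crank '[[[0,0,-10],0],[[0,0,-40],0],[[0,0,-80],0],[[0,0,-110],0],[[0,0,-120],0],[[0,0,-120],0]]'
python3 - <<'E'
from h import *
import jig
X=jig.j2w(jig.P,[.003,0,.20])[0];print(X)
for k in (0,np.pi/2): go(X,jig.P[2]+k)
E
```

```text
time_s: 4.42
tcp_pos: [0.5813, 0.2499, 0.0519]
orientation: [3.096, 0.524, 0.008]
contact_force: [-0.3, -0.5, 0.1]
grip_width: 0.0512
time_s: 5.0
tcp_pos: [0.5828, 0.2507, 0.0546]
orientation: [3.097, 0.525, 0.016]
contact_force: [-0.1, 1.0, 6.1]
grip_width: 0.0185
time_s: 5.5
tcp_pos: [0.5833, 0.251, 0.1789]
orientation: [-3.097, -0.524, -0.028]
contact_force: [0.4, -0.1, -3.4]
grip_width: 0.0189
[ 0.53992597 -0.21054037  0.2       ]
shift [-192.5  421.6  -23.6] roll -1.319 tcp [0.5833 0.251  0.1789] yaw 0.336 tiltz [ 0.017  0.004 -1.   ] j6 1.55
shift [-192.5  421.6  -23.6] roll 0.252 tcp [0.5833 0.251  0.1789] yaw 0.336 tiltz [ 0.017  0.004 -1.   ] j6 1.55
```

```bash
python3 -m crank '[[[-16,36,-10],-0.12],[[-32,71,-20],-0.24],[[-48,106,-24],-0.36],[[-64,141,-24],-0.48],[[-80,176,-24],-0.6],[[-96,211,-24],-0.72],[[-112,246,-24],-0.84],[[-128,281,-24],-0.96]]'
python3 - <<'E'
from h import *
import jig
go(jig.j2w(jig.P,[.003,0,.20])[0],jig.P[2])
E
```

```text
time_s: 6.17
tcp_pos: [0.5528, -0.0542, 0.1972]
orientation: [2.516, 1.878, 0.018]
contact_force: [1.3, -0.5, -2.4]
grip_width: 0.019
shift [-153.9   31.5   -3.8] roll -0.372 tcp [ 0.5528 -0.0542  0.1972] yaw 1.283 tiltz [ 0.011  0.005 -1.   ] j6 0.08
```

```bash
python3 -m crank '[[[-38,8,-4],-0.1],[[-76,16,-4],-0.2],[[-114,24,-4],-0.3],[[-154,31,-4],-0.372],[[-154,31,-4],-0.372],[[-154,31,-4],-0.372],[[-154,31,-4],-0.372]]'
python3 - <<'E'
from h import *
import jig
go(jig.j2w(jig.P,[.003,0,.20])[0],jig.P[2])
T=pose();np.save("Tp.npy",T);im=bot.camera("wrist")
for d,q in (([-18,-35,50],0),([-18,35,50],0),([15,-23,28],0),([15,23,28],0),([165,-50,16],0),([165,50,16],0),([54.5,-30,49],0),([54.5,30,49],0)):
    u=w2p("wrist",jig.j2w(jig.P,np.array(d)/1e3),T)[0];print(d,u.round(1)); cv2.circle(im,tuple(u.round().astype(int).tolist()),1,(0,0,255),-1)
cv2.imwrite("pics/w4.png",cv2.resize(im[60:360,160:480],None,fx=2,fy=2,interpolation=cv2.INTER_CUBIC))
E
```

```text
time_s: 6.75
tcp_pos: [0.5374, -0.2102, 0.197]
orientation: [-2.127, -2.31, -0.016]
contact_force: [1.1, 0.2, -4.4]
grip_width: 0.0189
shift [-0.5  1.5 -3. ] roll -0.002 tcp [ 0.5374 -0.2102  0.197 ] yaw 1.653 tiltz [ 0.006  0.008 -1.   ] j6 -0.56
[-18, -35, 50] [351.5 210.6]
[-18, 35, 50] [279.8 210.8]
[15, -23, 28] [338.3 172.5]
[15, 23, 28] [292.7 172.6]
[165, -50, 16] [371.1   5.5]
[165, 50, 16] [259.3   5.3]
[54.5, -30, 49] [348.7 135. ]
[54.5, 30, 49] [282.4 135.1]
```

View pics/w4.png

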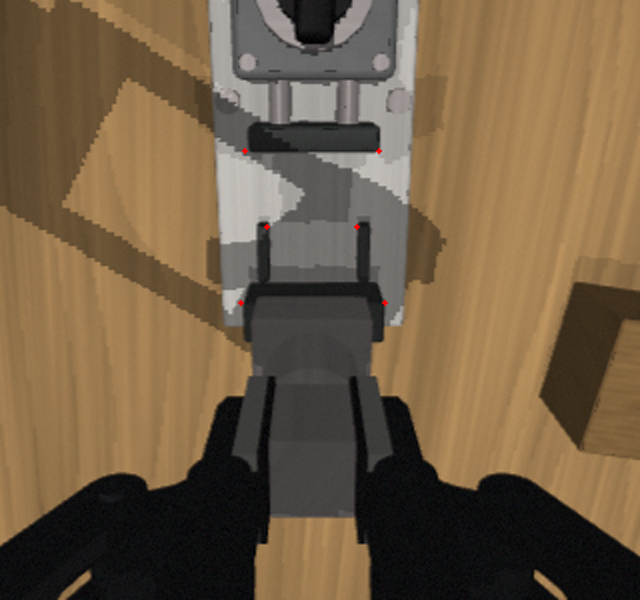

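The image shows the fitting held square, with its foot front's lower edge at y≈295 (x 252–372, crop). The cheeks' ends are at y≈222, against 227 predicted, and the jig centre is ~2 crop px right of the prediction. I'll check the fitting's offset in the hand from the same picture.

Run:
```python
from h import *
import jig
T=np.load("Tp.npy")
def c(p,tool):
    X=(T@np.append(np.array(p)/1e3,1))[:3] if tool else jig.j2w(jig.P,np.array(p)/1e3)[0]
    return ((w2p("wrist",X,T)[0]-[160,60])*2).round(1)
for dx in (-5,-2.7,0): print(dx,"foot bottom front",c([18+dx,-18,53],1),c([18+dx,18,53],1),"foot top front",c([18+dx,18,31],1),"head top back/front",c([-10+dx,10,-21],1),c([10+dx,10,-21],1))
for x in (0,2,4): print(x,"cheek end",c([15+x,-23,28],0),"face top",c([-18+x,-35,50],0),"face bottom",c([-18+x,-35,16],0),"plate edge",c([-45+x,-50,16],0),"mjaw",c([54.5+x,-30,49],0))
```

```text
-5 foot bottom front [254.4 299. ] [365.1 299.1] foot top front [371.4 325.2] head top back/front [353.3 528.6] [355.4 452.5]
-2.7 foot bottom front [254.2 292.4] [365.3 292.4] foot top front [371.7 317.8] head top back/front [353.6 520.2] [355.7 443.2]
0 foot bottom front [253.9 284.5] [365.6 284.6] foot top front [372.  309.1] head top back/front [353.8 510.2] [356.  432.3]
0 cheek end [356.5 225. ] face top [383.  301.2] face bottom [375.7 279.8] plate edge [401.2 326.1] mjaw [377.5 149.9]
2 cheek end [356.6 221.1] face top [383.2 297.4] face bottom [375.8 276.3] plate edge [401.3 322.7] mjaw [377.6 145.4]
4 cheek end [356.7 217.2] face top [383.3 293.5] face bottom [375.9 272.7] plate edge [401.5 319.3] mjaw [377.8 140.9]
```

Run:
```python
from h import *
import jig
go(jig.j2w(jig.P,[.0077,-.001,.080])[0],jig.P[2])
```

```text
shift [  2.8   1.1 117.7] roll 0.0 tcp [ 0.5379 -0.2095  0.1977] yaw 1.655 tiltz [ 0.007  0.008 -1.   ] j6 -0.56
```

```bash
python3 -m crank '[[[3,1,25],0],[[3,1,50],0],[[3,1,75],0],[[3,1,95],0],[[3,1,110],0],[[3,1,117],0],[[3,1,117],0],[[3,1,117],0]]'
python3 - <<'E'
from h import *
import jig
go(jig.j2w(jig.P,[.0077,-.001,.069])[0],jig.P[2]);print(bot.read_state()["contact_force"])
T=pose();np.save("Tp2.npy",T);im=bot.camera("wrist")
cv2.imwrite("pics/w5.png",cv2.resize(im[60:360,160:480],None,fx=2,fy=2,interpolation=cv2.INTER_CUBIC))
E
```

```text
time_s: 7.47
tcp_pos: [0.5396, -0.2046, 0.0808]
orientation: [-2.124, -2.314, -0.016]
contact_force: [-0.6, 0.2, -4.1]
grip_width: 0.0192
shift [-1.3 -0.3 11.8] roll 0.001 tcp [ 0.5396 -0.2046  0.0808] yaw 1.656 tiltz [ 0.006  0.008 -1.   ] j6 -0.55
[-0.55702337  0.20195876 -4.10502002]
```

View pics/w5.png

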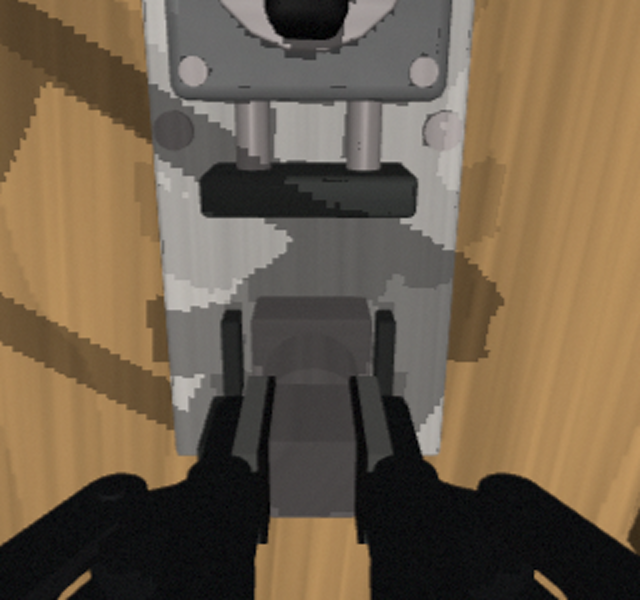

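The foot is between the cheeks: foot at 251–372 and cheek inner edges at 242/375, so it needs ~1 mm left. The foot's front is ~4–5 mm past the cheek ends, so x≈+2. Shift +2.5 in x and −1 in y, then lower.

```bash
python3 -m crank '[[[2.5,-1,0],0],[[2.5,-1,3],0],[[2.5,-1,6],0],[[2.5,-1,8],0],[[2.5,-1,9],0],[[2.5,-1,10],0],[[2.5,-1,11],0],[[2.5,-1,11],0]]'
```

```text
time_s: 8.18
tcp_pos: [0.5391, -0.2028, 0.0708]
orientation: [2.124, 2.312, 0.017]
contact_force: [-0.3, -0.7, -2.3]
grip_width: 0.0191
```

```bash
python3 -m crank '[[[0,0,0.7],0],[[0,0,1.4],0],[[0,0,2],0],[[0,0,2],0]]';  python3 -m crank '[[[0,0,0.7],0],[[0,0,1.4],0],[[0,0,1.4],0]]'
```

```text
time_s: 8.52
tcp_pos: [0.5393, -0.2029, 0.0706]
orientation: [2.124, 2.312, 0.017]
contact_force: [-2.0, 1.5, 5.7]
grip_width: 0.0192
time_s: 8.77
tcp_pos: [0.5396, -0.203, 0.0706]
orientation: [2.123, 2.311, 0.017]
contact_force: [-3.4, 1.9, 6.1]
grip_width: 0.0193
```

It has landed: TCP 0.0706 against the 0.0546 grip height, plus the 16 mm plate. Release and rise.

```bash
python3 -m crank '[[[0,0,0],0],[[0,0,0],0],[[0,0,0],0],[[0,0,0],0],[[0,0,0],0]]' 0.1; python3 -m crank '[[[0,0,-15],0],[[0,0,-35],0],[[0,0,-60],0],[[0,0,-90],0],[[0,0,-100],0],[[0,0,-100],0],[[0,0,-100],0]]'
python3 - <<'E'
from h import *
import jig
T=pose();np.save("Tp3.npy",T);im=bot.camera("wrist")
cv2.imwrite("pics/w6.png",cv2.resize(im[0:300,160:480],None,fx=2,fy=2,interpolation=cv2.INTER_CUBIC))
go(jig.j2w(jig.P,[.120,0,.150])[0],1.639)
E
```

```text
time_s: 9.18
tcp_pos: [0.5396, -0.2031, 0.0704]
orientation: [2.123, 2.311, 0.017]
contact_force: [0.5, 1.2, 0.5]
grip_width: 0.0472
time_s: 9.77
tcp_pos: [0.5387, -0.2037, 0.1701]
orientation: [2.123, 2.311, 0.018]
contact_force: [-0.1, 0.1, 0.0]
grip_width: 0.0472
shift [109.6   0.3  19.3] roll 0.017 tcp [ 0.538  -0.2033  0.1686] yaw 1.656 tiltz [ 0.008  0.007 -1.   ] j6 -0.55
```

View pics/w6.png

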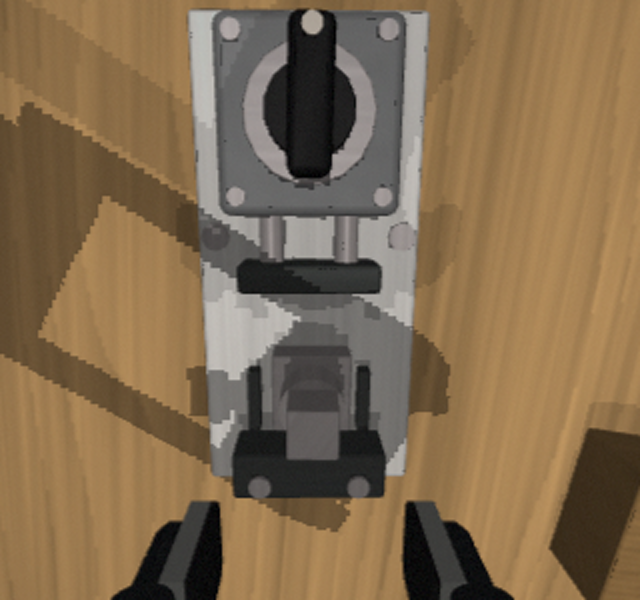

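The fitting stands upright between the cheeks, square and free of the fingers. The knob's bar runs along the image vertical, from (312,12) to (311,175), with the dot at (312,22).

Run:
```python
from h import *
import jig
T=np.load("Tp3.npy")
q=np.array([[312,22],[312,12],[309.5,174]])/2+[160,0]
X=p2w("wrist",q,.108,T);print(X)
ax=(X[1]+X[2])/2;d=X[0]-X[2];print("axis from bar",ax,"yaw",np.arctan2(d[1],d[0]),"from jig fit",jig.j2w(jig.P,[.12,0,.1])[0])
print("jaw/collar centre", p2w("wrist",[[310/2+160,110/2]],.072,T))
go([ax[0],ax[1],.150],np.arctan2(d[1],d[0]))
```

```text
[[ 0.52916111 -0.07582477  0.108     ]
 [ 0.52895192 -0.07339593  0.108     ]
 [ 0.53183956 -0.11568423  0.108     ]]
axis from bar [ 0.53039574 -0.09454008  0.108     ] yaw 1.6378928926424137 from jig fit [ 0.52915066 -0.09394785  0.1       ]
jaw/collar centre [[ 0.53045379 -0.09376513  0.072     ]]
shift [108.9   1.5  19.3] roll 0.018 tcp [ 0.538  -0.2033  0.1686] yaw 1.656 tiltz [ 0.008  0.007 -1.   ] j6 -0.55
```

```bash
python3 -m crank '[[[30,1,0],0.018],[[60,1,0],0.018],[[90,1,0],0.018],[[109,1.5,0],0.018],[[109,1.5,10],0.018],[[109,1.5,20],0.018],[[109,1.5,20],0.018],[[109,1.5,20],0.018]]'
python3 - <<'E'
from h import *
go([.5303,-.0942,.0900],1.638)
E
```

```text
time_s: 10.48
tcp_pos: [0.5291, -0.0951, 0.1466]
orientation: [-2.145, -2.291, -0.012]
contact_force: [-0.7, -0.0, -1.0]
grip_width: 0.0471
shift [ 0.4  1.  56.6] roll -0.002 tcp [ 0.5291 -0.0951  0.1466] yaw 1.636 tiltz [ 0.003  0.008 -1.   ] j6 -0.35
```

```bash
python3 -m crank '[[[0,1,20],0],[[0,1,40],0],[[0,1,52],0],[[0,1,56],0],[[0,1,56],0],[[0,1,56],0]]'; python3 -m crank '[[[0,0,0],0],[[0,0,0],0],[[0,0,0],0],[[0,0,0],0],[[0,0,0],0],[[0,0,0],0]]' -1
python3 - <<'E'
from h import *
go([.5303,-.0942,.0900],1.638);s=bot.read_state();print(s["torque"],s["contact_force"])
E
```

```text
time_s: 10.98
tcp_pos: [0.5307, -0.0952, 0.0911]
orientation: [-2.146, -2.29, -0.012]
contact_force: [-0.2, 0.1, -0.5]
grip_width: 0.0466
time_s: 11.48
tcp_pos: [0.5299, -0.0956, 0.0929]
orientation: [-2.146, -2.29, -0.01]
contact_force: [-5.1, -0.8, 5.8]
grip_width: 0.0128
shift [1.3 0.4 2.9] roll -0.002 tcp [ 0.5299 -0.0956  0.0929] yaw 1.636 tiltz [ 0.002  0.006 -1.   ] j6 -0.35
[-0.10020815  0.90743393 -0.0771127 ] [-5.05851242 -0.78684245  5.75897657]
```

```bash
cat > q.py <<'E'
from h import *
s=bot.read_state();go([.5303,-.0942,.0920]);print("j6",round(s["joint_pos"][5],3),"tq",s["torque"].round(2),"F",s["contact_force"].round(1),"w",round(s["grip_width"],4),"t",s["time_s"])
E
python3 -m crank '[[[1,0,0],0.12],[[1,0,0],0.24],[[1,0,0],0.36],[[1,0,0],0.48],[[1,0,0],0.6],[[1,0,0],0.72],[[1,0,0],0.84],[[1,0,0],0.95]]' ; python3 q.py
```

```text
time_s: 12.15
tcp_pos: [0.5283, -0.095, 0.093]
orientation: [-2.956, -1.046, -0.0]
contact_force: [-5.1, 0.1, 1.0]
grip_width: 0.0124
shift [2.1 0.7 1. ] roll 0 tcp [ 0.5283 -0.095   0.093 ] yaw 0.68 tiltz [-0.002  0.005 -1.   ] j6 0.6
j6 0.603 tq [-0.29  0.72  0.15] F [-5.1  0.1  1. ] w 0.0124 t 12.15
```

```bash
python3 -m crank '[[[0,0,0],0.12],[[0,0,0],0.24],[[0,0,0],0.36],[[0,0,0],0.48],[[0,0,0],0.6],[[0,0,0],0.72],[[0,0,0],0.84],[[0,0,0],0.95]]' ; python3 q.py
```

```text
time_s: 12.82
tcp_pos: [0.5276, -0.0934, 0.093]
orientation: [-3.105, 0.428, 0.007]
contact_force: [-1.0, 3.6, 0.3]
grip_width: 0.0124
shift [2.8 0.  1. ] roll 0 tcp [ 0.5276 -0.0934  0.093 ] yaw -0.274 tiltz [-0.003  0.008 -1.   ] j6 1.56
j6 1.559 tq [0.5 0.2 0.2] F [-1.   3.6  0.3] w 0.0124 t 12.8167
```

The jaw has moved ~27 of ~36 mm, and joint 6 would run near its limit, so I'll regrip half a turn back.

```bash
python3 -m crank '[[[0,0,0],0],[[0,0,0],0],[[0,0,0],0],[[0,0,0],0],[[0,0,-20],0],[[0,0,-40],0],[[0,0,-40],-0.1],[[0,0,-40],-0.2]]' 0.4; python3 q.py; python3 -m crank '[[[0,0,0],-0.12],[[0,0,0],-0.24],[[0,0,0],-0.36],[[0,0,0],-0.48],[[0,0,0],-0.6],[[0,0,0],-0.72],[[0,0,0],-0.84],[[0,0,0],-0.96]]'; python3 -m crank '[[[0,0,0],-0.12],[[0,0,0],-0.24],[[0,0,0],-0.36],[[0,0,0],-0.48],[[0,0,0],-0.6],[[0,0,0],-0.72],[[0,0,0],-0.84],[[0,0,0],-0.96]]' >/dev/null
python3 - <<'E'
from h import *
import cv2
go([.5285,-.0942,.091],-.274)
im=bot.camera("wrist");np.save("Tk.npy",pose());cv2.imwrite("pics/w7.png",im)
print([(round(d["confidence"],2),np.round(d["extent"]).tolist()) for d in bot.boxes_of("knob_grip","wrist")[:2]])
E
```

```text
time_s: 13.48
tcp_pos: [0.5291, -0.0944, 0.1353]
orientation: [-3.133, 0.107, -0.002]
contact_force: [-0.1, 0.2, 0.5]
grip_width: 0.0595
shift [ 1.1  0.  43.4] roll 0 tcp [ 0.5291 -0.0944  0.1353] yaw -0.068 tiltz [ 0.001  0.006 -1.   ] j6 1.35
j6 1.353 tq [ 0.   -0.04 -0.  ] F [-0.1  0.2  0.5] w 0.0595 t 13.4833
time_s: 14.15
tcp_pos: [0.5293, -0.0947, 0.1356]
orientation: [-2.826, -1.362, -0.007]
contact_force: [0.3, -0.6, -0.4]
grip_width: 0.0598
shift [ 0.9 -0.9 44.9] roll -1.002 tcp [ 0.5295 -0.095   0.1359] yaw 1.865 tiltz [ 0.003  0.006 -1.   ] j6 -0.58
[(0.55, [282.0, 198.0, 354.0, 267.0])]
```

```bash
python3 -m crank '[[[1,-1,0],-0.12],[[1,-1,0],-0.24],[[1,-1,0],-0.36],[[1,-1,0],-0.48],[[1,-1,0],-0.6],[[1,-1,0],-0.72],[[1,-1,0],-0.84],[[1,-1,0],-0.98]]'
python3 - <<'E'
from h import *
go([.5285,-.0942,.091],-.274)
im=bot.camera("wrist");np.save("Tk.npy",pose());cv2.imwrite("pics/w8.png",cv2.resize(im[80:400,160:480],None,fx=1.8,fy=1.8,interpolation=cv2.INTER_CUBIC))
E
```

```text
time_s: 15.58
tcp_pos: [0.5283, -0.0945, 0.136]
orientation: [0.492, 3.101, 0.009]
contact_force: [-0.6, 0.5, 1.0]
grip_width: 0.0597
shift [-0.   0.1 45. ] roll -0.041 tcp [ 0.5283 -0.0945  0.136 ] yaw 2.827 tiltz [ 0.003  0.005 -1.   ] j6 -1.54
```

View pics/w8.png

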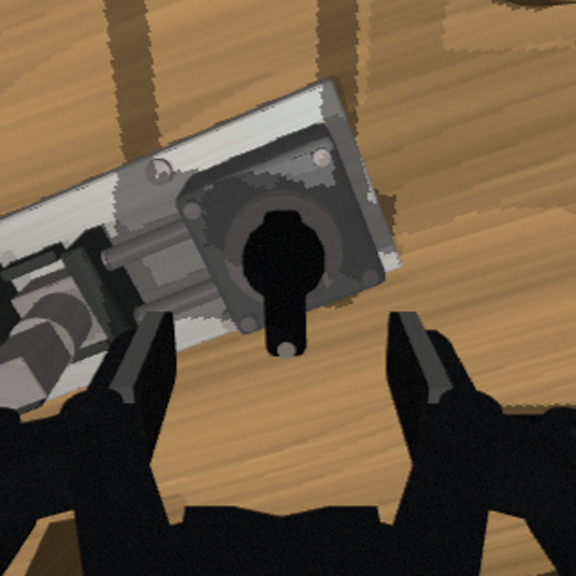

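The bar is aligned with the tool (from (283,215) to the dot at (287,350)) and the jaw is a few mm short of the foot. Descend and grip again.

```bash
python3 -m crank '[[[0,0,15],-0.02],[[0,0,30],-0.04],[[0,0,40],-0.04],[[0,0,44],-0.04],[[0,0,44],-0.04],[[0,0,44],-0.04]]'; python3 -m crank '[[[0,0,0],0],[[0,0,0],0],[[0,0,0],0],[[0,0,0],0],[[0,0,0],0],[[0,0,0],0]]' -1; python3 q.py; python3 -m crank '[[[0,0,0],0.1],[[0,0,0],0.2],[[0,0,0],0.3],[[0,0,0],0.4],[[0,0,0],0.4]]' ; python3 q.py
```

```text
time_s: 16.13
tcp_pos: [0.5286, -0.0943, 0.0923]
orientation: [0.426, 3.11, 0.009]
contact_force: [0.6, -0.8, -0.0]
grip_width: 0.0601
time_s: 16.63
tcp_pos: [0.5293, -0.0937, 0.0932]
orientation: [0.426, 3.108, 0.011]
contact_force: [0.5, 3.9, 5.3]
grip_width: 0.0127
shift [-1.1 -0.2  1.2] roll 0 tcp [ 0.5293 -0.0937  0.0932] yaw 2.869 tiltz [ 0.005  0.006 -1.   ] j6 -1.59
j6 -1.585 tq [ 0.51  0.01 -0.02] F [0.5 3.9 5.3] w 0.0127 t 16.6333
time_s: 17.05
tcp_pos: [0.5293, -0.0937, 0.0933]
orientation: [1.037, 2.962, 0.012]
contact_force: [-0.7, 3.0, 1.3]
grip_width: 0.013
shift [-1.1  0.2  1.3] roll 0 tcp [ 0.5293 -0.0937  0.0933] yaw 2.468 tiltz [ 0.005  0.006 -1.   ] j6 -1.18
j6 -1.183 tq [ 0.23  0.01 -0.14] F [-0.7  3.   1.3] w 0.013 t 17.05
```

```bash
for i in 1 2; do python3 -m crank '[[[0,0,0],0.08],[[0,0,0],0.08]]' >/dev/null; python3 q.py | tail -1; done;  python3 -m crank '[[[0,0,0],0.05],[[0,0,0],0.05]]' >/dev/null; python3 q.py
```

```text
j6 -1.104 tq [ 0.14  0.04 -0.14] F [-0.1  1.3 -0.1] w 0.0128 t 17.2167
j6 -1.026 tq [ 0.21  0.07 -0.11] F [-0.6  1.7  1.2] w 0.0128 t 17.3833
shift [-1.1  0.4  1.3] roll 0 tcp [ 0.5293 -0.0936  0.0933] yaw 2.264 tiltz [ 0.005  0.006 -1.   ] j6 -0.98
j6 -0.979 tq [ 0.14  0.01 -0.07] F [0.4 3.1 0.9] w 0.0123 t 17.55
```

```bash
for i in 1 2 3 4; do python3 -m crank '[[[0,0,0],0.05],[[0,0,0],0.05]]' >/dev/null; python3 q.py | tail -1; done
```

```text
j6 -0.932 tq [ 0.13  0.02 -0.05] F [0.8 1.4 2.1] w 0.0131 t 17.7167
j6 -0.885 tq [0.13 0.02 0.12] F [0.7 2.7 2. ] w 0.0132 t 17.8833
j6 -0.838 tq [ 0.12 -0.    0.13] F [-0.1  1.4  1.8] w 0.013 t 18.05
j6 -0.79 tq [0.14 0.07 0.12] F [0.5 2.3 1.4] w 0.013 t 18.2167
```

```bash
for i in 1 2 3; do python3 -m crank '[[[0,0,0],0.05],[[0,0,0],0.05]]' >/dev/null; python3 q.py | tail -1; done
```

```text
j6 -0.742 tq [ 0.16  0.04 -0.12] F [0.5 2.1 0.7] w 0.0125 t 18.3833
j6 -0.693 tq [ 0.18  0.04 -0.16] F [-0.1  1.3  2.1] w 0.0128 t 18.55
j6 -0.645 tq [ 0.21  0.05 -0.16] F [0.9 1.9 1.2] w 0.0129 t 18.7167
```

The torque climbed to +0.13 and dropped to −0.16, which is one click. Release, rise and check slip and seating.

```bash
python3 -m crank '[[[0,0,0],0],[[0,0,0],0],[[0,0,0],0],[[0,0,0],0],[[0,0,0],0]]' 0.4; python3 -m crank '[[[0,0,-20],0],[[0,0,-50],0],[[0,0,-85],0],[[-30,0,-110],0],[[-60,0,-120],0],[[-60,0,-120],0],[[-60,0,-120],0],[[-60,0,-120],0]]'
python3 - <<'E'
from h import *
import jig
T=pose();np.save("Te.npy",T);im=bot.camera("wrist");cv2.imwrite("pics/w9full.png",im)
K=w2p("wrist",[.529,-.094,.09],T)[0];G=w2p("wrist",jig.j2w(jig.P,[0,0,.05]),T)[0];print(K,G,bot.read_state()["grip_width"])
def crop(c,w):
    u,v=np.clip(c,[w,w*.75],[639-w,399-w*.75]); x,y=int(u-w),int(v-w*.75);print("crop",x,y,2*w)
    return cv2.resize(im[y:y+int(1.5*w),x:x+2*w],(400,300),interpolation=cv2.INTER_CUBIC)
A=crop((K+G)/2,80);A=np.vstack([A]);
B=crop(K,40);C=crop(G,40)
cv2.imwrite("pics/w9.png",np.vstack([np.hstack([B,C]),np.hstack([A,np.zeros_like(A)])]))
E
```

```text
time_s: 19.13
tcp_pos: [0.5292, -0.0938, 0.0932]
orientation: [1.788, 2.583, 0.012]
contact_force: [0.7, -0.0, 0.0]
grip_width: 0.0598
time_s: 19.8
tcp_pos: [0.5492, -0.1503, 0.2119]
orientation: [-1.787, -2.581, -0.012]
contact_force: [0.0, 0.4, -0.4]
grip_width: 0.06
[315.57190828 126.98628075] [284.41555174 235.72124949] 0.05930569685471346
crop 219 121 160
crop 275 96 80
crop 244 205 80
```

View pics/w9.png

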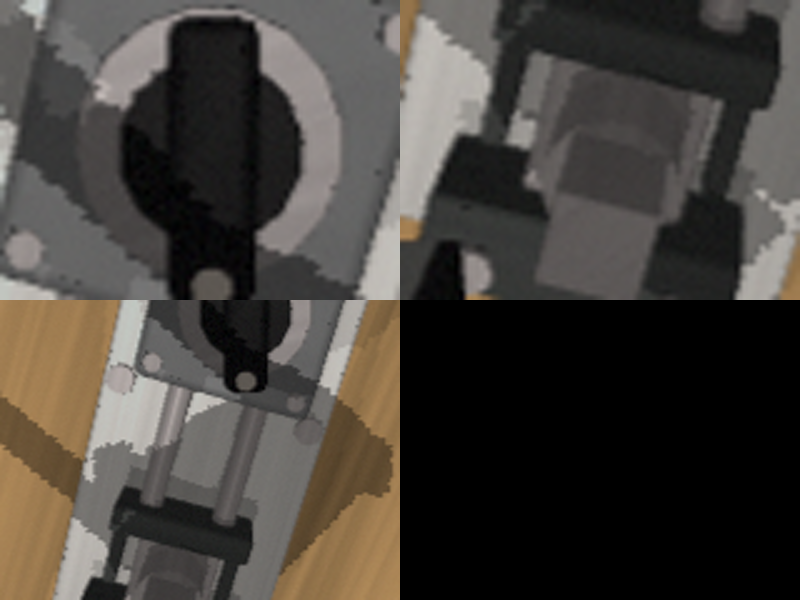

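All twelve views are used. The jaw has closed onto the foot and the fitting is against the fixed jaw (crop top right), with the bar where it was let go. The groove would lie hidden under the bar, so I'll check it numerically from the side by unwrapping the collar's ring in a wrist image.

```bash
python3 - <<'E'
from h import *
go([.595,-.07,.15],.358)
E
python3 -m crank '[[[0,0,0],0.12],[[0,0,0],0.24],[[0,0,0],0.36],[[0,0,0],0.48],[[0,0,0],0.6],[[0,0,0],0.72],[[0,0,0],0.84],[[0,0,0],0.96]]'
python3 -m crank '[[[0,0,0],0.12],[[0,0,0],0.24],[[0,0,0],0.36],[[0,0,0],0.48],[[0,0,0],0.6],[[0,0,0],0.6]]'
python3 - <<'E'
from h import *
go([.595,-.07,.15],.358)
E
```

```text
shift [58.1 71.  62.3] roll -1.569 tcp [ 0.5489 -0.1498  0.2116] yaw 1.931 tiltz [ 0.002  0.007 -1.   ] j6 -0.73
time_s: 20.52
tcp_pos: [0.5481, -0.1484, 0.2102]
orientation: [-2.775, -1.457, -0.006]
contact_force: [0.3, 0.9, -0.3]
grip_width: 0.0599
time_s: 21.02
tcp_pos: [0.5474, -0.1471, 0.209]
orientation: [-3.079, -0.57, 0.001]
contact_force: [-0.0, -0.3, 0.1]
grip_width: 0.0594
shift [ 72.  -54.3  59.6] roll 0.008 tcp [ 0.5474 -0.1471  0.209 ] yaw 0.366 tiltz [-0.002  0.01  -1.   ] j6 0.84
```

```bash
python3 -m crank '[[[24,-18,0],0],[[48,-36,0],0],[[72,-54,20],0],[[72,-54,45],0],[[72,-54,58],0],[[72,-54,58],0],[[72,-54,58],0]]'
python3 - <<'E'
from h import *
T=pose();im=bot.camera("wrist");np.save("Ts.npy",T);cv2.imwrite("pics/s1.png",im)
# refine axis: dot found near its expected place
ax=np.array([.5295,-.0940]); g=cv2.cvtColor(im,cv2.COLOR_BGR2GRAY).astype(np.float32)
pd=w2p("wrist",[ax[0]+.018*np.cos(-1.213),ax[1]+.018*np.sin(-1.213),.108],T)[0]
u,v=pd.astype(int);w=g[v-12:v+13,u-12:u+13]
m=w>90;ys,xs=np.nonzero(m);print("pred dot",pd.round(1),"bright px near",len(xs))
n,lab,st,ce=cv2.connectedComponentsWithStats(m.astype(np.uint8));print([(s[4],(c+[u-12,v-12]).round(1).tolist()) for s,c in zip(st[1:],ce[1:])])
print([(round(d["confidence"],2),np.round(d["extent"]).tolist()) for d in bot.boxes_of("collar","wrist")[:2]],w2p("wrist",[*ax,.066],T))
for r in (.018,.0195,.021,.0225):
    az=np.arange(-2.6,0.81,.1);P=w2p("wrist",np.c_[ax[0]+r*np.cos(az),ax[1]+r*np.sin(az),np.full(len(az),.066)],T).astype(np.float32)
    print(r,cv2.remap(g,P[:,0].reshape(1,-1),P[:,1].reshape(1,-1),cv2.INTER_LINEAR)[0].astype(int).tolist())
E
```

```text
time_s: 21.6
tcp_pos: [0.5939, -0.0703, 0.1502]
orientation: [-3.078, -0.572, 0.006]
contact_force: [-0.0, 0.4, 0.5]
grip_width: 0.0595
pred dot [339.7 325.3] bright px near 331
[(np.int32(331), [342.5, 328.5])]
[(0.72, [282.0, 259.0, 350.0, 332.0])] [[314.86440367 289.51917026]]
0.018 [6, 5, 6, 5, 8, 6, 5, 10, 8, 7, 5, 9, 8, 24, 68, 67, 37, 32, 112, 132, 132, 133, 134, 141, 142, 139, 136, 136, 139, 140, 139, 138, 137, 137, 139]
0.0195 [3, 7, 3, 9, 7, 5, 4, 7, 4, 12, 5, 8, 7, 28, 71, 73, 48, 41, 120, 133, 132, 133, 134, 134, 140, 143, 139, 137, 137, 140, 140, 138, 139, 137, 140]
0.021 [8, 9, 9, 5, 8, 5, 6, 9, 6, 8, 4, 6, 5, 35, 84, 84, 53, 51, 133, 135, 135, 134, 134, 133, 136, 142, 143, 138, 136, 140, 140, 138, 139, 137, 139]
0.0225 [8, 6, 8, 7, 9, 3, 7, 7, 5, 8, 5, 7, 10, 69, 86, 85, 63, 62, 135, 136, 136, 134, 134, 133, 134, 138, 145, 141, 135, 139, 136, 138, 139, 138, 138]
```

A dark radial stripe shows at azimuth ≈ −0.95, next to the bar (dot ≈ −1.21). I'll sample it more finely.

Run:
```python
from h import *
T=np.load("Ts.npy");g=cv2.cvtColor(cv2.imread("pics/s1.png"),cv2.COLOR_BGR2GRAY).astype(np.float32)
hsv=g
# collar outer edge: fit centre from bright->dark radial edge on visible arc
from scipy.optimize import least_squares
for ax0 in [np.array([.5295,-.0940])]:
    az=np.arange(-.6,1.6,.05);rs=np.arange(.018,.032,.0002);pts=[]
    for a in az:
        P=w2p("wrist",np.c_[ax0[0]+rs*np.cos(a),ax0[1]+rs*np.sin(a),np.full(len(rs),.066)],T).astype(np.float32)
        p=cv2.remap(g,P[:,:1],P[:,1:],cv2.INTER_LINEAR)[:,0];k=np.argmin(np.gradient(cv2.GaussianBlur(p[:,None],(1,9),0)[:,0]));pts.append([*(ax0+rs[k]*np.array([np.cos(a),np.sin(a)]))])
    pts=np.array(pts);f=least_squares(lambda c:np.hypot(*(pts-c).T)-.024,ax0,loss="soft_l1",f_scale=.0005);ax=f.x;print("axis",ax,np.abs(f.fun).mean())
az=np.arange(-1.35,-.6,.03)
for r in (.0185,.020,.0215,.023):
    P=w2p("wrist",np.c_[ax[0]+r*np.cos(az),ax[1]+r*np.sin(az),np.full(len(az),.066)],T).astype(np.float32)
    print(r,list(zip(az.round(2).tolist(),cv2.remap(g,P[:,:1],P[:,1:],cv2.INTER_LINEAR)[:,0].astype(int).tolist())))
P=w2p("wrist",[[ax[0],ax[1],.108]],T)[0];m=(g>90).astype(np.uint8);n,lab,st,ce=cv2.connectedComponentsWithStats(m)
for s,c in zip(st,ce):
    if 8<s[4]<200 and np.hypot(*(c-P))<60:
        d=p2w("wrist",[c],.108,T)[0][:2]-ax;print("blob",c.round(1),s[4],"r",np.hypot(*d).round(4),"az",np.arctan2(d[1],d[0]).round(3))
```

```text
axis [ 0.52922808 -0.09434148] 0.00016340129405483008
0.0185 [(-1.35, 5), (-1.32, 8), (-1.29, 19), (-1.26, 37), (-1.23, 53), (-1.2, 69), (-1.17, 68), (-1.14, 67), (-1.11, 67), (-1.08, 68), (-1.05, 68), (-1.02, 57), (-0.99, 43), (-0.96, 35), (-0.93, 30), (-0.9, 31), (-0.87, 37), (-0.84, 50), (-0.81, 72), (-0.78, 105), (-0.75, 124), (-0.72, 132), (-0.69, 132), (-0.66, 132), (-0.63, 132), (-0.6, 132)]
0.02 [(-1.35, 9), (-1.32, 13), (-1.29, 22), (-1.26, 52), (-1.23, 70), (-1.2, 78), (-1.17, 80), (-1.14, 79), (-1.11, 73), (-1.08, 76), (-1.05, 81), (-1.02, 77), (-0.99, 62), (-0.96, 35), (-0.93, 31), (-0.9, 35), (-0.87, 51), (-0.84, 81), (-0.81, 120), (-0.78, 129), (-0.75, 133), (-0.72, 133), (-0.69, 133), (-0.66, 134), (-0.63, 133), (-0.6, 132)]
0.0215 [(-1.35, 8), (-1.32, 20), (-1.29, 40), (-1.26, 69), (-1.23, 83), (-1.2, 84), (-1.17, 84), (-1.14, 84), (-1.11, 83), (-1.08, 85), (-1.05, 85), (-1.02, 83), (-0.99, 62), (-0.96, 46), (-0.93, 41), (-0.9, 48), (-0.87, 65), (-0.84, 95), (-0.81, 122), (-0.78, 135), (-0.75, 135), (-0.72, 135), (-0.69, 135), (-0.66, 136), (-0.63, 135), (-0.6, 135)]
0.023 [(-1.35, 51), (-1.32, 60), (-1.29, 77), (-1.26, 82), (-1.23, 84), (-1.2, 84), (-1.17, 84), (-1.14, 89), (-1.11, 98), (-1.08, 93), (-1.05, 86), (-1.02, 79), (-0.99, 71), (-0.96, 69), (-0.93, 68), (-0.9, 67), (-0.87, 73), (-0.84, 94), (-0.81, 131), (-0.78, 125), (-0.75, 125), (-0.72, 132), (-0.69, 127), (-0.66, 132), (-0.63, 136), (-0.6, 132)]
blob [268.7 320.1] 161 r 0.0322 az 1.809
```

Run:
```python
from h import *
T=np.load("Te.npy");d=p2w("wrist",[[317.2,153]],.108,T)[0]
b=p2w("wrist",[[275+213/5,96+30/5]],.108,T)[0]; az=np.arctan2(*(d-b)[[1,0]])
slip=-.925-az;print("dot az",az,"slip",slip,"F",bot.read_state()["contact_force"],bot.read_state()["time_s"])
if .23<slip<.5: print(bot.sign_off())
```

```text
dot az -1.216678516072814 slip 0.2916785160728139 F [-0.66693757 -0.65734132  0.27696058] 21.7
the job is handed in; nothing more can be done
None
```

The fitting stands clamped in the jig, the knob slipped one click, and I handed the job in at 21.7 s of the 72 s allowed.

- **Placing:** I took the steel fitting by its square head and set it down gently between the cheeks, about 10 N at touchdown.
- **Turning the knob:** I turned it about 2.85 rad clockwise, regripping once half a turn back because the last joint would have come near its limit. The resistance read at a standstill rose to +0.13 N m, then dropped to −0.16, which is one click. I let go there.

**Last checks:**
- The final picture shows the moving jaw closed on the foot and the fitting upright, with no visible gap to the fixed jaw. I did not measure its seating or squareness numerically.
- The groove lies at −0.925 rad and the dot at −1.217 rad, so the slip is about 0.29 rad. That agrees with one click (0.314 rad) and is inside the 0.2 to 1.1 rad limits.
- The robot is clear of everything, with under 1 N on the tool. No contact with the bystanders was felt, but I did not re-measure their positions.

**What disagreed:** the jig's position from two wrist views differed by 1 to 2.5 mm. I corrected for it from the view just before setting down. The moving jaw's opening came out at 36.3 mm, just over the stated 36 mm.

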